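# Press a plug home with a ratchet bench clamp, then trip the ratchet

## Task

Close the scissor handles of the bench clamp, pushing the end of the long handle towards the short fixed one, until its jaw has pressed the wooden plug fully home into the rail and the ratchet has caught, and take the hand away so that the ratchet holds by itself. Then press the long handle down sideways to free the teeth, and let the clamp open all the way. Be gentle: never push the long handle with more than 28 N, do not push the plug by hand, and leave the glue bottle, offcut and mallet where they are.

Things in the scene. Friction and masses are not known exactly. Their poses are not given: they have to be found in the camera images.
- clamp: Steel scissor clamp on a plywood board 270 x 160 x 18 mm (-120 to +150 mm in x). Origin: on the bench right below the pivot; +x from pivot towards jaws and rail, handles towards -x, z up. Handles lie 53 to 67 mm above the bench: a short fixed one at +y, a long moving one at -y.
- fixed_handle (a point): Middle of the top of the short fixed handle: a rigid bar 14 mm wide along the clamp's x, at y = +16 mm, from x = -40 to -140 mm, top 67 mm above the bench. A thin steel leaf spring that carries the ratchet bar lies on it (top 70 mm).
- handle_pad (a point): Centre of the flat top of the long moving handle's end: 170 mm from the pivot, 67 mm above the bench when relaxed. The end is 56 mm long (142 to 198 mm from the pivot) and 20 mm wide, the rest of the handle 14 mm wide; 14 mm thick. x runs along the handle towards the pivot. More than 28 N from the hand on this handle, from any side, is damage.
- swing (a joint): Closing angle q of the long handle about the upright pivot, rad: 0 = fully open, end of travel 0.35. From the pivot the handle points along (-cos(0.40-q), -sin(0.40-q)) in the clamp frame; q grows as it is pushed towards the fixed handle (+y). A spring of 0.3 to 0.5 N m always opens it. Let go, it backs off up to 0.05 rad onto the last tooth passed, and stays.
- ratchet (a point): Root of the ratchet bar, 61 mm above the bench, which runs from the fixed handle towards the long one, 130 mm from the pivot; its 6 teeth (4 mm high, 6 mm apart) face down onto a pawl on the long handle. They catch at q of about 0.06, 0.10, 0.15, 0.19, 0.24 and 0.29 rad, each a small bump of 2 to 5 N.
- jaw_nose (a point): Front of the moving jaw's nose, 60 mm above the bench, which pushes the plug towards the clamp's -y. Closing takes 3 to 8 N at the handle end, up to 10 N while the plug goes in; once it is home the force climbs without end, past 12 N (more the nearer to the pivot you push: best at its end). That comes at q of 0.12 to 0.32 rad: the rail stands on packing of unknown thickness, so it has to be felt.
- trip (a joint): Downward flex of the long handle, rad: 0 = relaxed, 0.06 = hard stop; bends about a line 30 mm from the pivot. Teeth are clear above 0.035 rad (5 mm down at the pad). Push on the pad: 2 N to start, 5 N to clear, 7 N at the stop. A fingertip's friction can hold the handle closed: keep it down and carry it outwards (clamp -y) until open, then lift, or it catches again.
- plug (a joint): How far the wooden plug is in its hole in the rail's +y side, m: 0 = head 8 mm proud, 0.008 = fully home, head's underside flush on the rail. Starts at 0 to 0.002. Tight (about 6 N): it stays where it is pushed. Its round head, 26 mm across and 6 mm thick, faces the jaw's nose, axis 60 mm above the bench, along the clamp's y, 76 mm ahead of the pivot. Only the jaw may push it.
- glue: Bystander: upright plastic glue bottle, 54 mm across, 130 mm high; origin under its centre on the bench.
- offcut: Bystander: wooden offcut 110 x 35 x 22 mm, long side along its x, origin under its centre.
- mallet: Bystander: wooden mallet lying down, handle 22 mm thick and 160 mm long along -x from the origin, head 56 x 90 x 56 mm; origin on the bench at the handle-side of the head.

How it is judged:
By the outcome, as a careful person would: the job done as asked, in the order asked, and still so for the second after the job is handed in, with the robot touching nothing.
It also fails if it takes over 64 s, if anything falls off the work surface, if the arm or the gripper's body presses on something with over 40 N, if the wrist force passes 120 N, or if a joint passes its speed limit or range.

## Robot

A 6-joint arm with a two-finger parallel gripper is mounted at the origin on the work surface. World frame = base frame: x ahead of the robot, y to its left, z up, the work surface at z = 0. Lengths are in m, angles in rad, forces in N, time in s.
With the tool pointing down it reaches from about 0.375 to 0.9 m from the base axis. Payload 3.1 kg.
Tool frame: the origin (TCP) lies midway between the tips of the shut fingers; the grasp point (between the pads) lies 19 mm behind it (manip.hold_point_z is the distance from the TCP to the grasp point, in m); x points along the fingers, y is the direction in which the jaws open and shut, and the axes are right-handed (so a half turn about x gives the same grasp; the last joint's range is limited). The gripper opens to 85 mm and grips with 20 to 120 N. Pads are 22 mm wide; open, the fingers measure 114 mm over their backs; the gripper's body (76 mm by 85 mm) begins 54 mm behind the grasp point. The pads swing forward as they close: fully open they stand 13 mm farther back than shut.
Start: joints at [-1.47, 0.527, 1.433, -0, 1.181, -0.178], TCP at [0.172, -0.601, 0.231] pointing down, gripper open.
Joint ranges: [-3.08, 3.08], [-0.75, 2.2], [0.22, 2.44], [-1.43, 4.57], [0, 2.65], [-2.85, 2.85]. Speed limits (rad/s): [2.79, 2.79, 3.14, 3.14, 3.14, 3.14].

## Interface

Orientations are given as a unit quaternion [x, y, z, w].
In Python, from station import manip, snapshot gives the robot as it stands.
- The arm moves only by the shell command python3 -m crank 'ROWS' [FORCE]. ROWS is JSON, a list of rows, each a list of 5 numbers: the finger opening in m, from 0 to 0.0854, then the shift along the tool's x, y, z in m, then the turn about the tool's x in rad. In form: [[grip, tx, ty, tz, yaw], ...]. A call has 1 to 5 rows; each row shifts and turns the commanded pose from where the row before left it, along the tool's axes as they then stand; what a row does not reach is not made up. A row lasts 1/10 s, in which the tool goes at most 50 mm and 8.59 degrees, less where a joint would pass 70% of its speed; a pose out of reach is approached as far as the arm can. A call is refused whole if a number of a shift passes 0.05 or a number of a turn 0.15, either way. A call with a gripper value outside its range is refused whole. The fingers move at their own pace and stop on an object; FORCE is the grip in N (left out, the last holds). Time passes only in rows, so rows that do not move let the fingers close. It gives the time, the measured TCP pose, the force and the opening at its end, in the units of the state.
- manip.sense(): the state, without advancing time (a new reading comes with each control period).
- snapshot(name): name is "side" or "top" or "wrist"; returns a dict with "image" (400x640x3 uint8, blue, green, red), "range_z" (400x640 float32, m along the optical axis (not along the pixel's ray), 0 where there is no reading), "vertical_fov" (degrees; the focal length in pixels is half the picture's height over the tangent of half this angle, whatever the lens; pixels are square), "cx", "cy" (the principal point, pixels), "extrinsics" (4x4, takes a point from world to camera coordinates); the wrist camera has in their place "T_tool_cam" (4x4, takes a point from camera to tool coordinates, whose origin is the TCP and whose axes are the tool frame's). Camera axes: x right, y up, looking along -z (the intrinsics and any distortion apply to the point x, -y, -z); pixel columns grow to the right and rows downward; lengths in m; the calibration is good to about 2 mm. A picture is of the moment at which its call begins: read the wrist's pose just before it.
- manip.sign_off(): hands the job in, once; it reports no verdict.
The state is a dict: "t": time; "q": joint angles; "qd": joint speeds; "tau": joint torques, N m; "tcp_pos": TCP position; "tool_rot": TCP orientation; "force": force on the tool from outside, world axes, zero at the start; "ft_torque": the same for the moment, N m; "finger_gap": opening from 0.0 (shut) to 1.0 (fully open).
Only numpy, scipy, OpenCV 4.12 (cv2) and the standard library are available. Lean on these libraries where they do the work, as an engineer would, in place of code of your own. Each camera call takes 0.05 s, during which the arm holds its last target.

## Working session

There is one attempt and no reset: what is moved stays moved. The work goes in short steps, Python scripts to look and compute and a shell command to move; the robot and the scene stay as the last step left them, time stands still between calls to the robot, and variables do not carry over. Pictures are saved under pics/ and viewed, and the job is handed in when it is done.

```bash
ls; mkdir -p pics
python3 - <<'E'
from station import manip, snapshot
import cv2,numpy as np
s=manip.sense();print({k:np.round(v,3).tolist() for k,v in s.items()}, manip.hold_point_z)
for n in("top","side","wrist"):
    d=snapshot(n);cv2.imwrite(f"pics/{n}0.png",d["image"]);np.savez(f"{n}0.npz",**d)
    print(n,d["image"].shape,d["vertical_fov"],d["cx"],d["cy"],d.get("extrinsics",d.get("T_tool_cam")),[k for k in d])
E
```

```text
pics
{'t': 0.0, 'q': [-1.471, 0.528, 1.434, 0.0, 1.181, -0.179], 'qd': [-0.002, 0.0, 0.001, 0.002, 0.003, -0.0], 'tau': [-0.0, -44.235, -17.803, -0.0, 0.008, 0.0], 'tcp_pos': [0.172, -0.6, 0.23], 'tool_rot': [0.7, 0.099, -0.7, 0.097], 'force': [0.373, -0.113, 0.354], 'ft_torque': [-0.002, -0.014, 0.052], 'finger_gap': 1.0} 0.0187
top (400, 640, 3) 53.57437665155799 311.3703312525966 196.88789437962322 [[-0.02490149 -0.99968387 -0.0034751   0.09220673]
 [ 0.98179826 -0.0251104   0.18825949 -0.59387779]
 [-0.18828724  0.00127609  0.98211317 -0.61941314]
 [ 0.          0.          0.          1.        ]] ['image', 'range_z', 'vertical_fov', 'cx', 'cy', 'extrinsics']
side (400, 640, 3) 45.67882264922581 320.8404681399532 193.595955056006 [[-0.78700775 -0.61677333  0.0144727   0.53214951]
 [ 0.4862831  -0.60572316  0.62978425 -0.31145221]
 [-0.37966768  0.50268292  0.77663527 -0.94418054]
 [ 0.          0.          0.          1.        ]] ['image', 'range_z', 'vertical_fov', 'cx', 'cy', 'extrinsics']
wrist (400, 640, 3) 63.02684952140294 323.859365453165 201.34087512125674 [[-4.13756543e-04  2.77222742e-01 -9.60805589e-01 -1.42053482e-01]
 [ 9.99999893e-01 -8.51031938e-05 -4.55189941e-04 -1.01197166e-03]
 [-2.07956628e-04 -9.60805675e-01 -2.77222677e-01 -7.07125577e-02]
 [ 0.00000000e+00  0.00000000e+00  0.00000000e+00  1.00000000e+00]] ['image', 'range_z', 'vertical_fov', 'cx', 'cy', 'T_tool_cam']
```

View pics/top0.png

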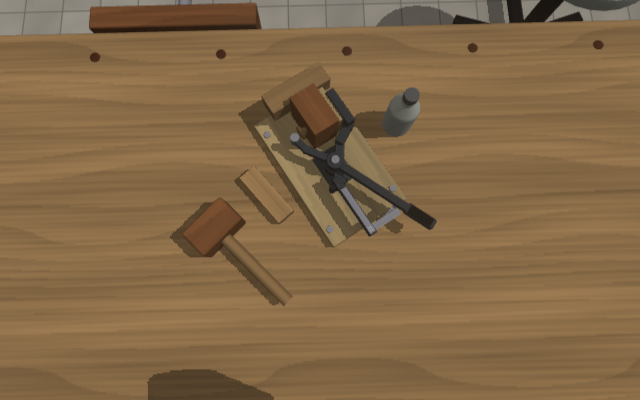

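View pics/side0.png

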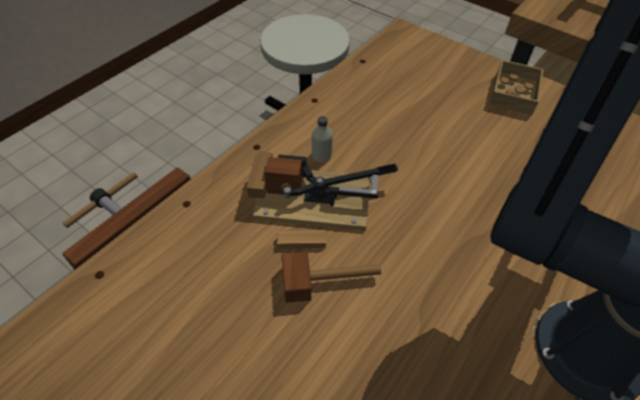

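View pics/wrist0.png

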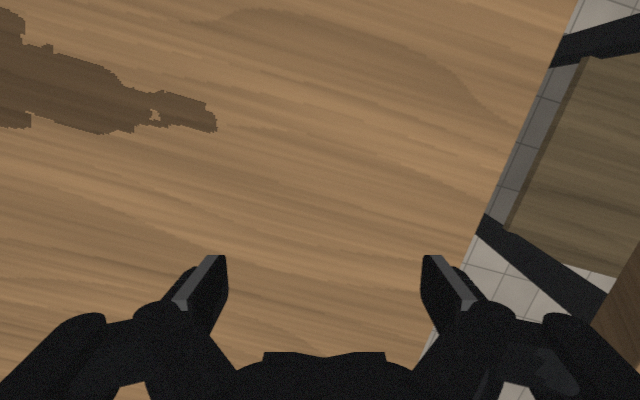

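```bash
cat > h.py <<'E'
import numpy as np,cv2
def K(d):
    return (d["image"].shape[0]/2)/np.tan(np.radians(float(d["vertical_fov"]))/2)
def ray(d,u,v):
    f=K(d);return np.array([(u-float(d["cx"]))/f,-(v-float(d["cy"]))/f,-1.])
def plane(d,u,v,z):   # cast pixel on world plane z
    E=d["extrinsics"];R=E[:3,:3].T;c=-R@E[:3,3];r=R@ray(d,u,v)
    return c+r*(z-c[2])/r[2]
def dep(d,u,v):
    E=d["extrinsics"];R=E[:3,:3].T;c=-R@E[:3,3];return c+R@(ray(d,u,v)*d["range_z"][int(round(v)),int(round(u))])
def proj(d,p):
    E=d["extrinsics"];q=E[:3,:3]@p+E[:3,3];f=K(d);return float(d["cx"])+f*q[0]/-q[2],float(d["cy"])-f*q[1]/-q[2]
E
python3 - <<'E'
from h import *
d=dict(np.load("top0.npz"));im=d["image"]
c=im[50:260,230:450];cv2.imwrite("pics/topcrop.png",cv2.resize(c,None,fx=2.8,fy=2.8,interpolation=cv2.INTER_CUBIC))
for n,u,v in [("pivot",335,159),("end",430,222),("handle mid",380,185),("fix",357,210),("bottlecap",411,97),("rail",315,105),("board",290,185),("offc",265,195),("mallet",215,228)]:
    print(n,np.round(dep(d,u,v),4))
E
```

```text
pivot [0.6564 0.0357 0.0759]
end [ 0.5462 -0.1174  0.0701]
handle mid [ 0.6112 -0.0389  0.0683]
fix [0.5691 0.0022 0.0718]
bottlecap [ 0.7385 -0.0846  0.133 ]
rail [0.745  0.0673 0.097 ]
board [0.6302 0.1163 0.0009]
offc [0.6079 0.1602 0.0236]
mallet [0.5468 0.2404 0.0574]
```

View pics/topcrop.png

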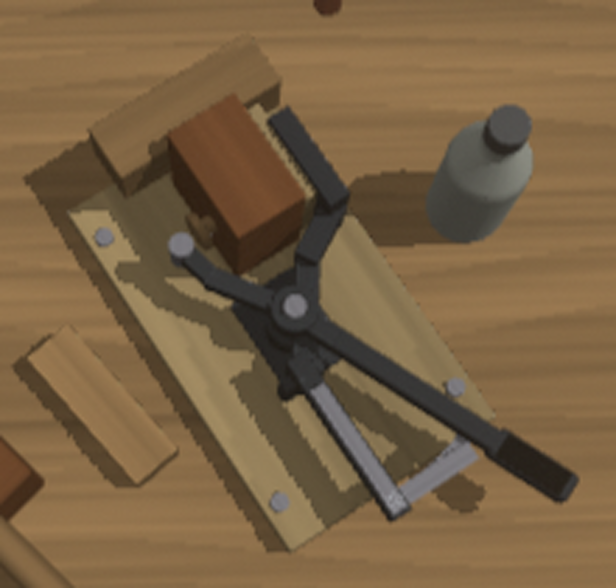

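Run:
```python
from h import *
d=dict(np.load("top0.npz"))
P=lambda x,y,z:plane(d,x/2.8+230-.3,y/2.8+50-.3,z)[:2]
piv=P(294,305,.076)
# board bolts, symmetrical about clamp axis?
b=[P(104,237,.02),P(280,502,.02),P(455,387,.02)]
e1=b[1]-b[0];print("bolts",[np.round(x,4) for x in b],"ang long",np.arctan2(-e1[1],-e1[0]),np.linalg.norm(e1), np.linalg.norm(b[2]-b[1]))
f1=P(312,385,.07);f2=P(394,500,.07);fd=f1-f2;print("fixed ang",np.arctan2(fd[1],fd[0]),"len",np.linalg.norm(fd))
a0=P(497,441,.067);a1=P(568,485,.067);hd=piv-P(532,464,.067);print("handle ang",np.arctan2(hd[1],hd[0]),np.linalg.norm(hd), 'ends',np.linalg.norm(piv-a0),np.linalg.norm(piv-a1))
print("piv",piv,P(532,464,.067))
for th in [np.arctan2(-e1[1],-e1[0])]:
  R=np.array([[np.cos(th),-np.sin(th)],[np.sin(th),np.cos(th)]])
  for n,p in (("f1",f1),("f2",f2),("pad",P(532,464,.067)),("b0",b[0]),("b1",b[1]),("b2",b[2]),("end",a1)): print(n,np.round(R.T@(p-piv),4))
  print("bottle",np.round(R.T@(P(462,225,.0)-piv),4), P(462,225,0))
```

```text
bolts [array([0.7234, 0.1569]), array([0.5443, 0.0461]), array([ 0.6158, -0.0693])] ang long 0.5538800189723087 0.21058521672906252 0.13574317692281707
fixed ang 0.573870356137264 len 0.08376629789521368
handle ang 0.9499196657091283 0.1700829480461277 ends 0.1456394060933765 0.19421133744571598
piv [0.6569933  0.03622975] [ 0.55804781 -0.10211041]
f1 [-0.046   0.0174]
f2 [-0.1297  0.0157]
pad [-0.1569 -0.0656]
b0 [0.1199 0.0677]
b1 [-0.0907  0.0677]
b2 [-0.0905 -0.0681]
end [-0.1787 -0.076 ]
bottle [ 0.0005 -0.1434] [ 0.73286421 -0.08541009]
```

```bash
cat >> h.py <<'E'
from scipy.spatial.transform import Rotation as Ro
TH=.554;PIV=np.array([.657,.0362])
def cl(r,a,off):   # world xy of point at r along handle (angle a), off outward from handle centreline (-n)
    A=TH+a;h=-np.array([np.cos(A),np.sin(A)]);n=np.array([-np.sin(A),np.cos(A)]);return PIV+r*h-off*n
def delta(s,p,yaw=0):
    R=Ro.from_quat(s["tool_rot"]);return R.inv().apply(np.asarray(p)-s["tcp_pos"])
E
python3 - <<'E'
from h import *
from station import manip
s=manip.sense();R=Ro.from_quat(s["tool_rot"]).as_matrix();print(R.round(3))
for ax,n in ((1,'y'),(2,'z')): print(n,np.arctan2(R[1,ax],R[0,ax]))
A=TH+.25;print("n ang mid",np.arctan2(np.cos(A),-np.sin(A)),"n ang0",np.arctan2(np.cos(.95),-np.sin(.95)))
p=cl(.175,.4,.045);print(p);print(delta(s,[*p,.12]))
E
```

```text
[[-0.     0.275 -0.961]
 [ 0.002 -0.961 -0.275]
 [-1.    -0.002 -0.   ]]
y -1.2919627030716672
z -2.86275950151726
n ang mid 2.374796326794897 n ang0 2.5207963267948967
[ 0.59248377 -0.13258287]
[ 0.11126551 -0.33373159 -0.5329735 ]
```

```bash
r='[0,0,-0.025,-0.04,0]'; python3 -m crank '[[0,0,-0.025,-0.04,0],[0,0,-0.025,-0.04,0],[0,0,-0.025,-0.04,0],[0,0,-0.025,-0.04,0],[0,0,-0.025,-0.04,0]]' 100
```

```text
t: 0.65
tcp_pos: [0.3308, -0.424, 0.2311]
tool_rot: [0.7, 0.098, -0.7, 0.098]
force: [0.1, 0.1, -0.9]
finger_gap: 0.143
```

```bash
python3 -m crank '[[0,0,-0.025,-0.04,0],[0,0,-0.025,-0.04,0],[0,0,-0.025,-0.04,0],[0,0,-0.025,-0.04,0],[0,0,-0.025,-0.04,0]]'
```

```text
t: 1.15
tcp_pos: [0.4887, -0.2487, 0.2312]
tool_rot: [-0.7, -0.098, 0.7, -0.098]
force: [0.5, -0.1, -0.6]
finger_gap: -0.001
```

```bash
python3 -m crank '[[0,0,-0.01,-0.02,-0.15],[0,0,0,0,-0.15],[0,0,0,0,-0.15],[0,0,0,0,-0.15],[0,0,0,0,-0.15]]'
```

```text
t: 1.65
tcp_pos: [0.5042, -0.2349, 0.231]
tool_rot: [-0.614, -0.35, 0.615, -0.35]
force: [0.8, -0.1, 0.8]
finger_gap: 0.004
```

```bash
python3 -m crank '[[0,0,0,0,-0.15],[0,0,0,0,-0.15],[0,0,0,0,-0.15],[0,0,0,0,-0.15],[0,0,0,0,-0.15]]';python3 -m crank '[[0,0,0,0,-0.15],[0,0,0,0,-0.15],[0,0,0,0,-0.15],[0,0,0,0,-0.146],[0,0,0,0,0]]'
python3 - <<'E'
from h import *
from station import manip
s=manip.sense();R=Ro.from_quat(s["tool_rot"]).as_matrix();print(R.round(3))
print("z",np.arctan2(R[1,2],R[0,2]),"want -.767",s["force"],s["t"],s["tcp_pos"],s["q"])
p=cl(.175,.4,.045);print(p);print(delta(s,[*p,.1]))
E
```

```text
t: 2.15
tcp_pos: [0.504, -0.2351, 0.231]
tool_rot: [0.444, 0.551, -0.444, 0.55]
force: [-0.0, 0.3, -0.0]
finger_gap: -0.001
t: 2.65
tcp_pos: [0.504, -0.2351, 0.231]
tool_rot: [0.265, 0.656, -0.265, 0.655]
force: [0.0, 0.1, 0.5]
finger_gap: -0.001
[[-0.001  0.694  0.72 ]
 [ 0.     0.72  -0.694]
 [-1.    -0.    -0.001]]
z -0.7670343514490952 want -.767 [0.03296092 0.07851428 0.46348744] 2.65 [ 0.50403476 -0.23512465  0.23103162] [-6.37406781e-01  4.35544192e-01  1.60676429e+00  7.09127774e-06
  1.10002843e+00 -1.44117201e+00]
[ 0.59248377 -0.13258287]
[ 0.13102495  0.13522289 -0.0073867 ]
```

```bash
python3 -m crank '[[0,0,0.045,-0.002,0],[0,0,0.045,-0.003,0],[0,0,0.045,-0.002,0],[0,0.045,0,0,0],[0,0.045,0,0,0]]';python3 -m crank '[[0,0.04,0,0,0],[0,0,0,0,0]]'
python3 - <<'E'
from h import *
from station import manip,snapshot
s=manip.sense()
p=cl(.175,.4,.045);print(s["t"],s["force"],s["tcp_pos"],delta(s,[*p,.045]))
for n in("top","wrist"):
    d=snapshot(n);cv2.imwrite(f"pics/{n}1.png",d["image"])
E
```

```text
t: 3.15
tcp_pos: [0.5952, -0.1322, 0.1417]
tool_rot: [0.265, 0.654, -0.265, 0.658]
force: [-0.7, -0.4, 0.4]
finger_gap: 0.007
t: 3.35
tcp_pos: [0.5884, -0.1312, 0.0956]
tool_rot: [0.265, 0.66, -0.265, 0.651]
force: [-1.5, 0.4, -0.3]
finger_gap: 0.001
3.35 [-1.46213444  0.4160257  -0.31226275] [ 0.58844833 -0.13117552  0.09560415] [0.05054233 0.00203989 0.00451193]
```

View pics/wrist1.png

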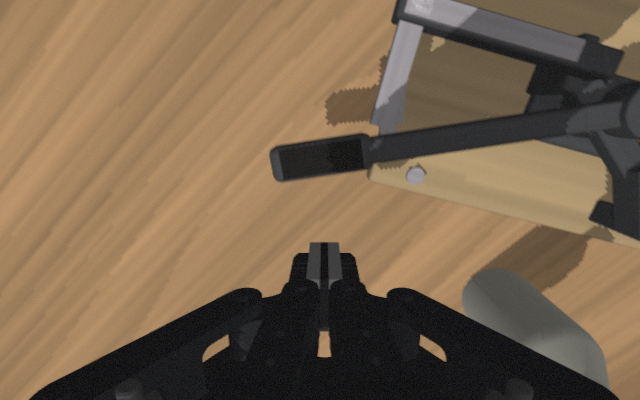

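View pics/top1.png

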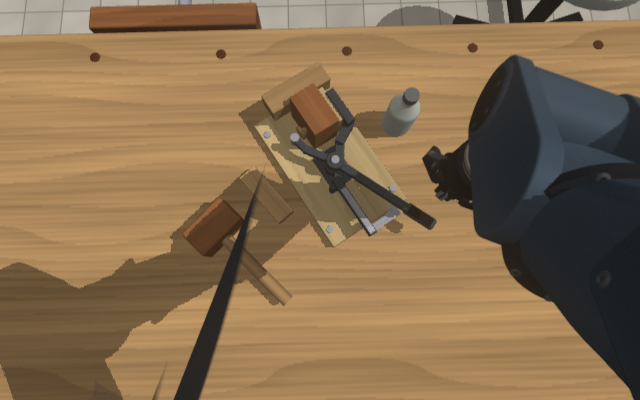

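```bash
python3 -m crank '[[0,0.025,0,0.002,0],[0,0.025,0,0.002,0],[0,0,0,-0.005,0],[0,0,0,0,0],[0,0,0,0,0]]';python3 -m crank '[[0,0,0,-0.005,0],[0,0,0,-0.002,0],[0,0,0,-0.001,0]]'
python3 - <<'E'
from h import *
from station import manip,snapshot
s=manip.sense()
p=cl(.175,.4,.021);print(s["t"],s["force"],s["tcp_pos"],delta(s,[*p,.045]))
E
```

```text
t: 3.95
tcp_pos: [0.5935, -0.133, 0.0538]
tool_rot: [0.265, 0.654, -0.265, 0.657]
force: [-0.3, -0.5, 1.0]
finger_gap: 0.002
t: 4.25
tcp_pos: [0.5863, -0.1267, 0.052]
tool_rot: [0.264, 0.656, -0.264, 0.656]
force: [-0.1, -0.2, -0.5]
finger_gap: 0.004
4.25 [-0.14874815 -0.18353362 -0.54401817] [ 0.58630799 -0.12670995  0.05199229] [ 0.00698299 -0.00352993 -0.01521278]
```

```bash
python3 -m crank '[[0,0.007,-0.002,-0.003,0],[0,0,-0.001,-0.003,0],[0,0,0,-0.003,0],[0,0,0,-0.002,0],[0,0,0,0,0]]';python3 -m crank '[[0,0,0,-0.001,0],[0,0,0,-0.001,0],[0,0,0,-0.001,0],[0,0,0,-0.001,0],[0,0,0,0,0]]'
```

```text
t: 4.75
tcp_pos: [0.5761, -0.1212, 0.0442]
tool_rot: [0.264, 0.656, -0.264, 0.656]
force: [-0.4, -0.0, -0.6]
finger_gap: -0.001
t: 5.25
tcp_pos: [0.5734, -0.1186, 0.0443]
tool_rot: [0.264, 0.656, -0.264, 0.656]
force: [0.1, 0.1, -0.1]
finger_gap: -0.004
```

```bash
for i in 1 ; do python3 -m crank '[[0,0,0,-0.001,0],[0,0,0,-0.001,0],[0,0,0,-0.001,0],[0,0,0,-0.001,0],[0,0,0,-0.001,0]]'; done; python3 -m crank '[[0,0,0,-0.001,0],[0,0,0,-0.001,0],[0,0,0,-0.001,0],[0,0,0,-0.001,0],[0,0,0,-0.001,0]]'
```

```text
t: 5.75
tcp_pos: [0.571, -0.1165, 0.0446]
tool_rot: [0.264, 0.655, -0.265, 0.657]
force: [1.9, -5.3, -0.9]
finger_gap: 0.0
t: 6.25
tcp_pos: [0.5679, -0.1135, 0.0447]
tool_rot: [0.264, 0.654, -0.265, 0.657]
force: [1.9, -5.1, -0.5]
finger_gap: -0.0
```

```bash
python3 -m crank '[[0,0,0,-0.001,0],[0,0,0,-0.001,0],[0,0,0,-0.001,0],[0,0,0,-0.001,0],[0,0,0,-0.001,0]]'|grep -v rot;  python3 -m crank '[[0,0,0,-0.001,0],[0,0,0,-0.001,0],[0,0,0,-0.001,0],[0,0,0,-0.001,0],[0,0,0,-0.001,0]]' | grep -v rot
```

```text
t: 6.75
tcp_pos: [0.5642, -0.11, 0.0448]
force: [2.4, -7.6, -0.3]
finger_gap: -0.001
t: 7.25
tcp_pos: [0.5611, -0.1071, 0.0449]
force: [1.6, -6.4, 0.7]
finger_gap: 0.002
```

```bash
python3 -m crank '[[0,0,0,-0.001,0],[0,0,0,-0.001,0],[0,0,0,-0.001,0],[0,0,0,-0.001,0]]'|grep -v rot;  python3 -m crank '[[0,0,0,-0.001,0],[0,0,0,-0.001,0],[0,0,0,-0.001,0]]' | grep -v rot
```

```text
t: 7.65
tcp_pos: [0.5586, -0.1047, 0.045]
force: [1.9, -10.3, -0.1]
finger_gap: 0.0
t: 7.95
tcp_pos: [0.5566, -0.103, 0.045]
force: [2.7, -10.6, -1.2]
finger_gap: 0.004
```

Run:
```python
from h import *
from station import manip,snapshot
s=manip.sense();f=s["force"];R=Ro.from_quat(s["tool_rot"]);print(s["tcp_pos"],R.inv().apply(f))
d0=np.array([.5715,-.117])-PIV;d1=s["tcp_pos"][:2]-PIV
print("dq~",np.arctan2(*d0[::-1])-np.arctan2(*d1[::-1]),np.hypot(*d0),np.hypot(*d1))
for n in("top","wrist"):
    d=snapshot(n);cv2.imwrite(f"pics/{n}2.png",d["image"])
```

```text
[ 0.55664302 -0.10304631  0.04503347] [ 1.29123254 -5.74455493  9.28818969]
dq~ 0.11545797858427598 0.17544369467153845 0.17164224466456512
```

View pics/wrist2.png

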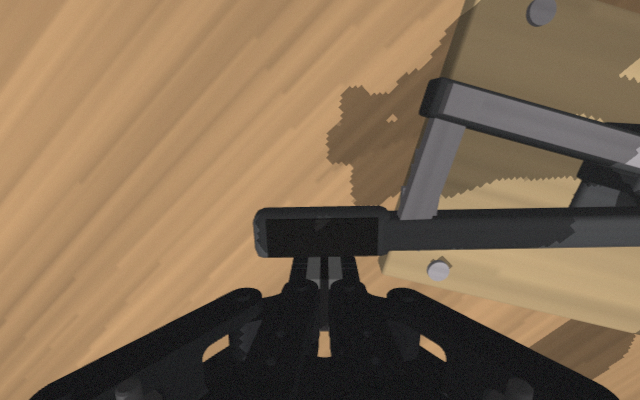

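```bash
cat > st.py <<'E'
from h import *
from station import manip
s=manip.sense();f=s["force"];R=Ro.from_quat(s["tool_rot"]);d1=s["tcp_pos"][:2]-PIV
d0=np.array([.5715,-.117])-PIV
print("t",round(s["t"],2),"tcp",s["tcp_pos"].round(4) if hasattr(s["tcp_pos"],"round") else s["tcp_pos"],"Ftool",R.inv().apply(f).round(1),"dq",round(np.arctan2(*d0[::-1])-np.arctan2(*d1[::-1]),3),"r",round(np.hypot(*d1),4))
E
python3 -m crank '[[0,0,0,-0.001,0],[0,0,-0.0,-0.001,0]]' >/dev/null; python3 st.py;python3 -m crank '[[0,0,0,-0.001,0],[0,0,-0.0,-0.001,0]]' >/dev/null; python3 st.py
```

```text
t 8.25 tcp [ 0.554  -0.1002  0.0449] Ftool [ 0.3 -4.   7.3] dq 0.138 r 0.1709
t 8.45 tcp [ 0.5536 -0.0996  0.045 ] Ftool [ 0.7 -4.3  8.4] dq 0.142 r 0.1707
```

```bash
python3 -m crank '[[0,0,0,-0.001,0],[0,0,-0.0,-0.001,0]]' >/dev/null; python3 st.py;python3 -m crank '[[0,0,0,-0.001,0],[0,0,-0.0,-0.001,0]]' >/dev/null; python3 st.py;python3 -m crank '[[0,0,0,-0.001,0],[0,0,-0.0,-0.001,0]]' >/dev/null; python3 st.py
```

```text
t 8.65 tcp [ 0.5525 -0.0986  0.045 ] Ftool [ 0.8 -5.5  8. ] dq 0.15 r 0.1706
t 8.85 tcp [ 0.5517 -0.0978  0.0451] Ftool [ 2.5 -6.6 10.7] dq 0.157 r 0.1704
t 9.05 tcp [ 0.5513 -0.0973  0.0453] Ftool [ 1.9 -7.7 12.8] dq 0.161 r 0.1703
```

```bash
python3 -m crank '[[0,0,-0.001,-0.001,0]]' >/dev/null; python3 st.py;python3 -m crank '[[0,0,-0.001,-0.001,0]]' >/dev/null; python3 st.py
```

```text
t 9.15 tcp [ 0.551  -0.0973  0.0453] Ftool [ 5.3 -2.6 13. ] dq 0.162 r 0.1704
t 9.25 tcp [ 0.5508 -0.0972  0.0454] Ftool [ 5.9  1.4 14.2] dq 0.163 r 0.1705
```

```bash
python3 -m crank '[[0,0.0005,0,-0.001,0]]' >/dev/null; python3 st.py;python3 -m crank '[[0,0.0005,0,-0.001,0]]' >/dev/null; python3 st.py
```

```text
t 9.35 tcp [ 0.5505 -0.0969  0.0451] Ftool [ 2.5 -3.3 14.5] dq 0.166 r 0.1704
t 9.45 tcp [ 0.5504 -0.0968  0.045 ] Ftool [ 0.3 -4.6 15.5] dq 0.167 r 0.1704
```

Take a look at plug and handle while still holding.

```bash
python3 - <<'E'
from h import *
from station import manip,snapshot
for n in("top","side","wrist"):
    d=snapshot(n);cv2.imwrite(f"pics/{n}3.png",d["image"]);np.savez(f"{n}3.npz",**d)
a=[]
for k in "03":
  a.append(cv2.resize(np.load(f"top{k}.npz")["image"][80:180,270:380],None,fx=3.6,fy=3.6,interpolation=cv2.INTER_CUBIC))
  b=np.load(f"side{k}.npz")["image"][140:220,240:350]
  a[-1]=np.vstack([a[-1],cv2.resize(b,None,fx=3.6,fy=3*.99,interpolation=cv2.INTER_CUBIC)])
cv2.imwrite("pics/cmp3.png",np.hstack(a)[:600,:800])
E
python3 st.py
```

```text
t 9.6 tcp [ 0.55   -0.0965  0.0451] Ftool [ 1.8 -3.3 13.6] dq 0.17 r 0.1704
```

View pics/cmp3.png

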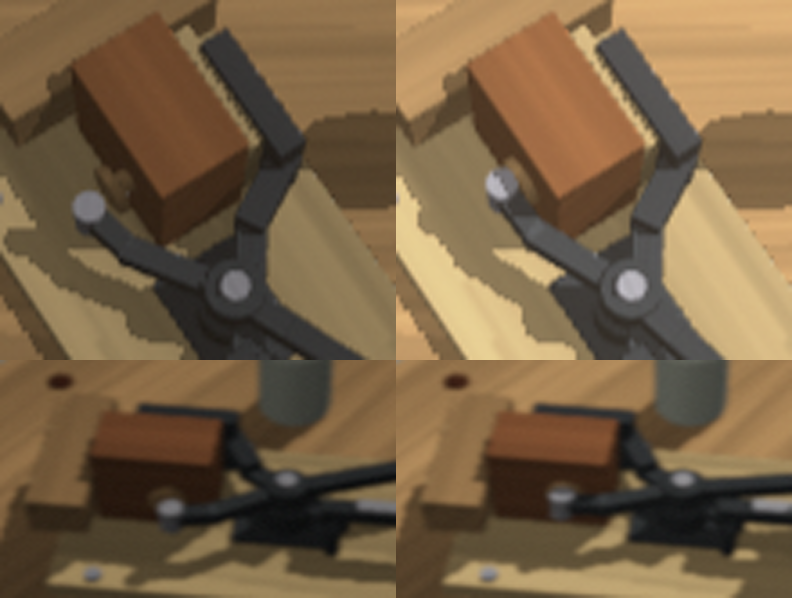

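View pics/wrist3.png

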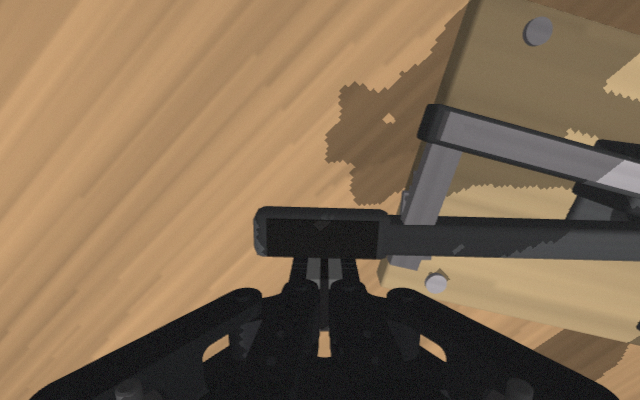

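```bash
for i in 1; do python3 -m crank '[[0,0,0,-0.001,0]]' >/dev/null; python3 st.py;python3 -m crank '[[0,0,0,-0.001,0]]' >/dev/null; python3 st.py;python3 -m crank '[[0,0,0,0,0],[0,0,0,0,0]]' >/dev/null; python3 st.py; done
```

```text
t 9.7 tcp [ 0.5499 -0.0962  0.0452] Ftool [ 2.1 -4.7 17.1] dq 0.171 r 0.1703
t 9.8 tcp [ 0.5498 -0.0961  0.0452] Ftool [ 3.8 -4.4 16.3] dq 0.172 r 0.1703
t 10.0 tcp [ 0.5498 -0.0961  0.0452] Ftool [ 3.2 -4.7 16.5] dq 0.172 r 0.1703
```

```bash
for i in 1; do python3 -m crank '[[0,0.0005,-0.0005,-0.001,0]]' >/dev/null; python3 st.py;python3 -m crank '[[0,0,-0.0005,-0.001,0]]' >/dev/null; python3 st.py;python3 -m crank '[[0,0,0,0,0],[0,0,0,0,0]]' >/dev/null; python3 st.py; done
```

```text
t 10.1 tcp [ 0.5496 -0.0961  0.045 ] Ftool [ 0.3 -3.  19.2] dq 0.173 r 0.1704
t 10.2 tcp [ 0.5493 -0.0958  0.0452] Ftool [ 3.1 -2.1 18.6] dq 0.175 r 0.1704
t 10.4 tcp [ 0.5493 -0.0957  0.0453] Ftool [ 0.3 -1.9 17.4] dq 0.175 r 0.1703
```

```bash
python3 -m crank '[[0,0,0,0.002,0],[0,0,0,0.002,0],[0,0,0,0.002,0],[0,0,0,0.003,0],[0,0,0,0.003,0]]'  >/dev/null; python3 st.py; python3 -m crank '[[0,0,0,0.003,0],[0,0,0,0.004,0],[0,0,0,0.005,0],[0,0,0,0.01,0],[0,0,0,0.01,0]]'  >/dev/null; python3 st.py
python3 - <<'E'
from h import *
from station import manip,snapshot
for n in("top","side","wrist"):
    d=snapshot(n);cv2.imwrite(f"pics/{n}4.png",d["image"]);np.savez(f"{n}4.npz",**d)
c=np.load("top4.npz")["image"][50:260,230:450];cv2.imwrite("pics/topcrop4.png",cv2.resize(c,None,fx=2.8,fy=2.8,interpolation=cv2.INTER_CUBIC))
E
```

```text
t 10.9 tcp [ 0.5487 -0.0979  0.0434] Ftool [-0.3  1.1  0.8] dq 0.17 r 0.1723
t 11.4 tcp [ 0.571  -0.1206  0.0426] Ftool [-0.1  0.4  0.2] dq -0.008 r 0.1788
```

View pics/topcrop4.png

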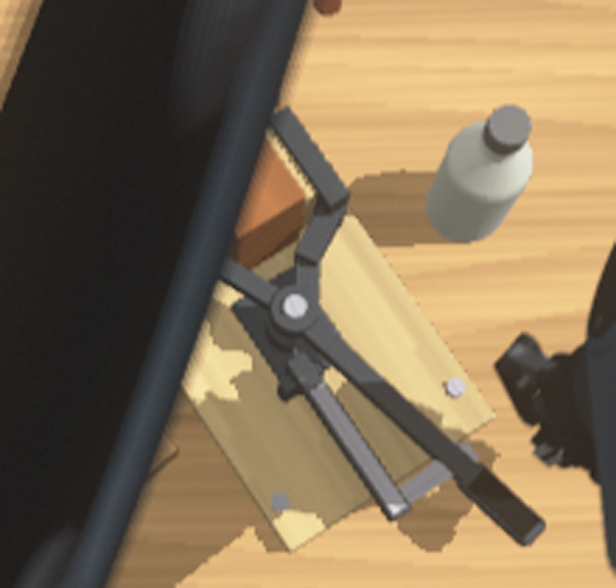

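View pics/wrist4.png

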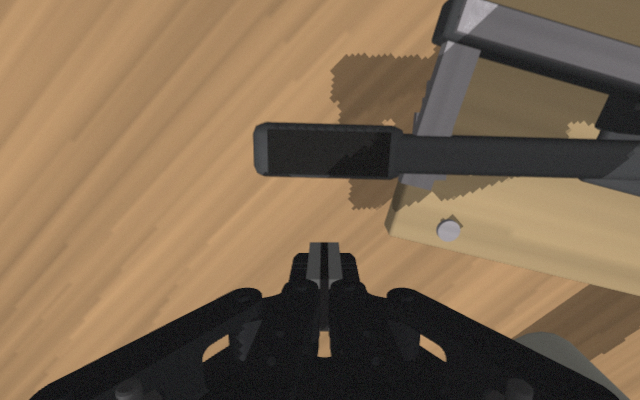

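Run:
```python
from h import *
d=dict(np.load("top4.npz"))
P=lambda x,y,z:plane(d,x/2.8+230-.3,y/2.8+50-.3,z)[:2]
c=P(505,503,.067);h=PIV-c;a=np.arctan2(h[1],h[0])-TH;print("pad",c,"a",a,"q",.4-a,np.hypot(*h))
b=[np.load(f"side{k}.npz")["image"][140:210,230:330] for k in "034"]
cv2.imwrite("pics/cmp4.png",np.hstack([cv2.resize(x,(266,560//3),interpolation=cv2.INTER_CUBIC) for x in b]))
from station import manip
s=manip.sense();print("to pad above",delta(s,[*cl(.172,a,0),.12]),s["tcp_pos"])
```

```text
pad [ 0.53526678 -0.08442699] a 0.22683378391740316 q 0.17316621608259686 0.17137633256071802
to pad above [-0.07725108  0.00055887 -0.05150399] [ 0.57156529 -0.12106028  0.04279419]
```

View pics/cmp4.png

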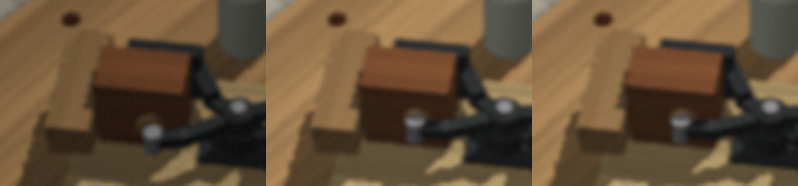

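```bash
python3 -m crank '[[0,-0.04,0,0,0],[0,-0.04,0,0,0],[0,0,0,-0.025,0],[0,0,0,-0.026,0],[0,0,0,0,0]]' >/dev/null; python3 st.py
python3 - <<'E'
from h import *
from station import manip,snapshot
s=manip.sense();a=.227;print(delta(s,[*cl(.174,a,0),.067]))
for n in("top","side","wrist"):
    d=snapshot(n);cv2.imwrite(f"pics/{n}5.png",d["image"]);np.savez(f"{n}5.npz",**d)
c=np.load("top5.npz")["image"][50:260,230:450];cv2.imwrite("pics/topcrop5.png",cv2.resize(c,None,fx=2.8,fy=2.8,interpolation=cv2.INTER_CUBIC))
E
```

```text
t 12.05 tcp [ 0.5298 -0.0819  0.1228] Ftool [-0.6 -0.4 -0.5] dq 0.313 r 0.1736
[ 0.05572017 -0.00052887  0.00600091]
```

View pics/topcrop5.png

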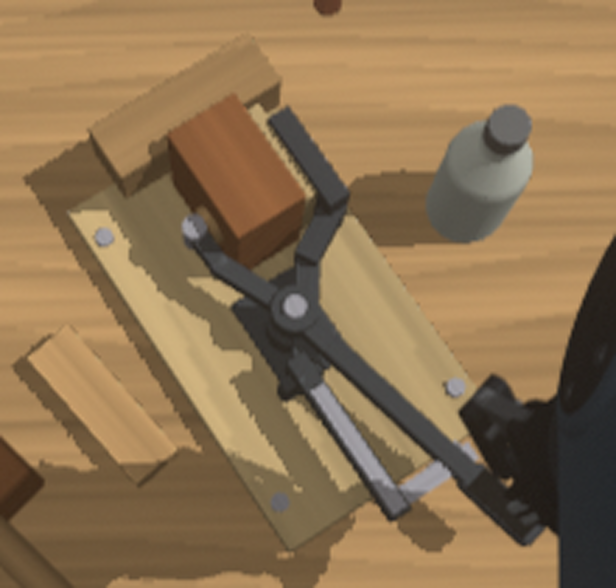

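View pics/wrist5.png

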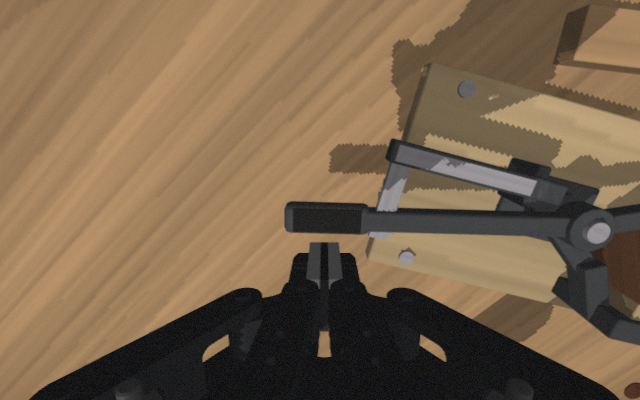

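Run:
```python
from h import *
for k in "05":
    d=dict(np.load(f"top{k}.npz"));v,u=np.mgrid[100:150,270:345];z=d["range_z"][v,u];f=K(d)
    c=np.stack([(u-d["cx"])/f*z,-(v-d["cy"])/f*z,-z],-1).reshape(-1,3);E=d["extrinsics"];w=(c-E[:3,3])@E[:3,:3]
    C,S=np.cos(TH),np.sin(TH);xy=w[:,:2]-PIV;cx=xy@[C,S];cy=xy@[-S,C]
    m=(abs(cx-.076)<.012)&(cy>-.04)&(cy<.06)
    o=np.argsort(cy[m]);print(k);
    for i in o: print("%.0f,%.0f,%.0f"%tuple(1e3*np.array([cx[m][i],cy[m][i],w[m][i,2]])),end="  ")
    print()
a=[cv2.resize(np.load(f"top{k}.npz")["image"][100:150,280:330],(390,390),interpolation=cv2.INTER_CUBIC) for k in "05"]
cv2.imwrite("pics/plug.png",np.hstack(a))
```

```text
0
85,-40,96  72,-39,97  66,-39,97  81,-39,97  87,-39,98  71,-39,95  74,-39,98  68,-39,97  83,-39,97  77,-39,97  86,-38,96  64,-38,97  73,-38,97  79,-38,98  88,-38,98  66,-37,98  75,-37,97  81,-37,98  84,-37,97  78,-37,97  69,-37,98  81,-37,95  72,-37,97  87,-37,96  65,-37,98  77,-36,96  74,-36,98  82,-36,98  79,-36,96  85,-36,97  67,-36,99  73,-36,96  70,-36,98  81,-35,96  66,-35,98  84,-35,96  75,-35,97  87,-35,99  68,-35,98  77,-35,97  64,-34,97  71,-34,98  79,-34,98  85,-34,100  73,-34,99  81,-34,98  66,-33,99  81,-33,96  75,-33,99  69,-33,99  84,-33,99  71,-33,98  78,-33,98  74,-33,97  65,-33,98  83,-32,97  77,-32,96  86,-32,99  68,-32,98  70,-32,97  79,-32,96  88,-32,97  85,-32,99  66,-31,98  72,-31,98  69,-31,96  75,-31,97  80,-31,100  65,-31,97  71,-31,97  77,-31,98  68,-31,96  86,-30,98  83,-30,99  83,-30,96  79,-30,99  73,-30,99  76,-30,98  70,-30,97  66,-29,96  84,-29,99  78,-29,99  75,-29,97  81,-29,98  71,-29,99  83,-29,97  68,-29,97  77,-29,97  80,-28,96  86,-28,101  64,-28,97  70,-28,99  67,-28,97  85,-28,98  73,-28,98  88,-28,98  82,-28,97  76,-28,97  84,-27,96  78,-27
[... 14333 characters left out ...]
  84,42,18  77,42,18  70,42,19  72,43,20  86,43,20  79,43,21  75,43,20  81,43,20  78,44,18  84,44,20  70,44,21  87,44,20  80,44,20  73,45,21  83,45,18  76,45,19  86,45,18  79,45,19  71,46,22  81,46,19  74,46,20  87,46,23  84,46,19  77,46,20  73,47,18  87,47,19  79,47,20  82,47,20  75,48,20  78,48,18  85,48,20  80,49,21  87,49,21  73,49,22  77,49,19  83,49,21  86,49,19  79,50,20  75,50,17  82,50,19  78,50,18  84,50,19  80,51,19  87,51,20  83,51,18  76,51,18  79,52,17  86,52,17  81,53,20  84,53,19  77,53,20  79,54,19  86,54,20  82,54,20  84,55,20  77,55,21  80,55,19  87,55,20  82,56,22  86,56,17  79,56,19  81,57,19  84,57,19  86,58,21  79,58,22  82,58,21  84,59,21  88,59,19  81,59,20  83,60,21
```

View pics/plug.png

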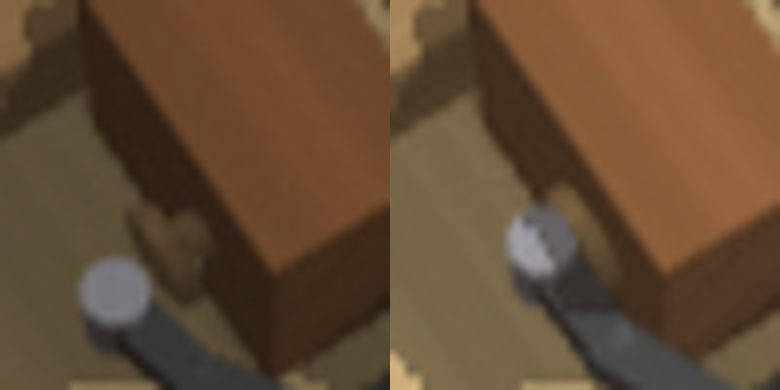

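```bash
python3 - <<'E'
from h import *
from station import manip
d=dict(np.load("wrist5.npz"));s=manip.sense()
R=Ro.from_quat(s["tool_rot"]).as_matrix();T=d["T_tool_cam"]
for u,v in ((327,218),(288,217),(366,219)):
    c=T[:3,3];r=T[:3,:3]@ray(d,u,v);cw=np.array(s["tcp_pos"])+R@c;rw=R@r;p=cw+rw*(.067-cw[2])/rw[2];print(p,np.hypot(*(p[:2]-PIV)),delta(s,p))
E
python3 st.py
```

```text
[ 0.5345859  -0.08117286  0.067     ] 0.1695924504201752 [ 0.05595284  0.00278847 -0.00275131]
[ 0.51676618 -0.09870633  0.067     ] 0.19458993035739436 [ 0.05594365 -0.02220176 -0.0034246 ]
[ 0.55243851 -0.06360703  0.067     ] 0.14454946805102895 [ 0.05596205  0.02782482 -0.00207677]
t 12.2 tcp [ 0.5346 -0.0851  0.123 ] Ftool [ 0.5 -1.3  0.6] dq 0.281 r 0.1723
```

```bash
python3 -m crank '[[0,0.025,-0.001,-0.001,0],[0,0.02,0,0,0],[0,0.005,0,0,0],[0,0,0,0,0]]' >/dev/null; python3 st.py; python3 -m crank '[[0,0.002,0,0,0],[0,0.002,0,0,0],[0,0,0,0,0]]' >/dev/null; python3 st.py
```

```text
t 12.6 tcp [ 0.5327 -0.0853  0.0719] Ftool [-0.3  0.5  0.2] dq 0.288 r 0.1738
t 12.9 tcp [ 0.533  -0.085   0.0692] Ftool [-0.1  0.3  0.1] dq 0.288 r 0.1734
```

```bash
python3 -m crank '[[0,0.001,0,0,0],[0,0.001,0,0,0],[0,0.001,0,0,0]]' >/dev/null; python3 st.py; python3 -m crank '[[0,0.001,0,0,0],[0,0.001,0,0,0],[0,0.001,0,0,0]]' >/dev/null; python3 st.py
```

```text
t 13.2 tcp [ 0.5328 -0.085   0.0668] Ftool [-12.   -1.9  -1. ] dq 0.288 r 0.1735
t 13.5 tcp [ 0.5336 -0.0856  0.0638] Ftool [-3.  -0.7  2.5] dq 0.283 r 0.1734
```

```bash
python3 -m crank '[[0,0.001,0,0,0],[0,0.001,0,0,0]]' >/dev/null; python3 st.py; python3 -m crank '[[0,0.001,0,0,0],[0,0.001,0,0,0]]' >/dev/null; python3 st.py; python3 -m crank '[[0,0.001,0,0,0],[0,0,0,0,0]]' >/dev/null; python3 st.py
```

```text
t 13.7 tcp [ 0.5332 -0.0859  0.0613] Ftool [-5.6 -5.6  1.6] dq 0.283 r 0.1738
t 13.9 tcp [ 0.5325 -0.086   0.0593] Ftool [-8.3 -6.3  2.7] dq 0.286 r 0.1745
t 14.1 tcp [ 0.5323 -0.0862  0.0583] Ftool [-8.7 -7.2  2.1] dq 0.286 r 0.1748
```

```bash
python3 -m crank '[[0,0.0005,-0.001,0.002,0],[0,0,-0.001,0.002,0],[0,0,0,0.002,0],[0,0,0,0.002,0]]' >/dev/null; python3 st.py; python3 -m crank '[[0,0,0,0.002,0],[0,0,0,0.002,0],[0,0,0,0.002,0]]' >/dev/null; python3 st.py
```

```text
t 14.5 tcp [ 0.5386 -0.0926  0.0582] Ftool [-7.4 -0.8  1.9] dq 0.234 r 0.175
t 14.8 tcp [ 0.5431 -0.0966  0.0582] Ftool [-7.8 -0.2  1.8] dq 0.2 r 0.1749
```

```bash
python3 -m crank '[[0,0,0,0.002,0],[0,0,0,0.002,0],[0,0,0,0.002,0],[0,0,0,0.002,0]]' >/dev/null; python3 st.py; python3 -m crank '[[0,0,0,0.002,0],[0,0,0,0.002,0],[0,0,0,0.002,0]]' >/dev/null; python3 st.py;  python3 -m crank '[[0,0,0,0.002,0],[0,0,0,0.002,0]]' >/dev/null; python3 st.py
```

```text
t 15.2 tcp [ 0.5481 -0.101   0.058 ] Ftool [-8.1  1.9 -2.2] dq 0.162 r 0.1752
t 15.5 tcp [ 0.5488 -0.1026  0.0575] Ftool [-11.9   1.3  -8.4] dq 0.153 r 0.176
t 15.7 tcp [ 0.5505 -0.105   0.0575] Ftool [-11.8   0.6  -7.7] dq 0.137 r 0.1769
```

Run:
```python
from h import *
from station import manip,snapshot
for n in("top","side","wrist"):
    d=snapshot(n);cv2.imwrite(f"pics/{n}6.png",d["image"]);np.savez(f"{n}6.npz",**d)
a=[cv2.resize(np.load(f"top{k}.npz")["image"][80:260,270:450],(390,390),interpolation=cv2.INTER_CUBIC) for k in "06"]
cv2.imwrite("pics/cmp6.png",np.hstack(a))
```

```text
(no output)
```

View pics/cmp6.png

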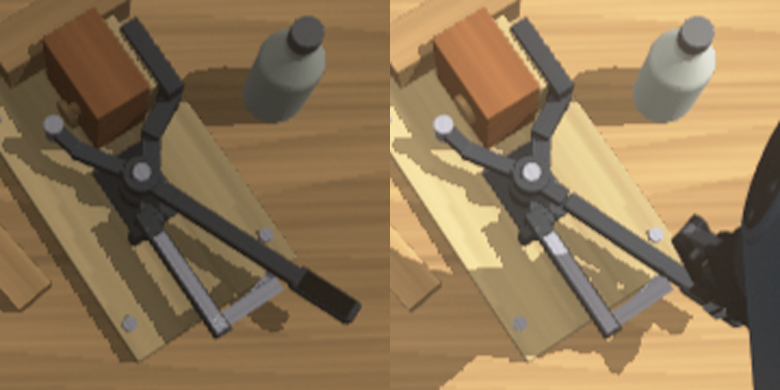

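View pics/wrist6.png

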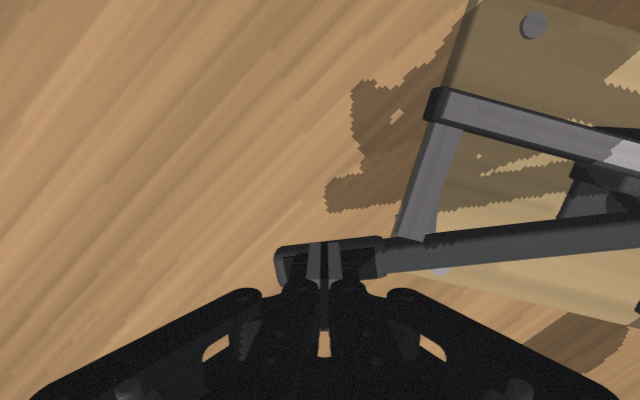

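```bash
python3 -m crank '[[0,-0.002,0,0.001,0],[0,-0.003,0,0,0],[0,-0.003,0,0,0],[0,-0.005,0,0,0],[0,-0.01,0,0,0]]' >/dev/null; python3 st.py; python3 -m crank '[[0,-0.03,0,0,0],[0,-0.04,0,0.02,0],[0,-0.04,0,0.04,0],[0,0,0,0.04,0],[0,0,0,0.04,0]]' >/dev/null;python3 -m crank '[[0,0,0,0,0],[0,0,0,0,0],[0,0,0,0,0]]' >/dev/null; python3 st.py
python3 - <<'E'
from h import *
from station import manip,snapshot
for n in("top","side"):
    d=snapshot(n);cv2.imwrite(f"pics/{n}7.png",d["image"]);np.savez(f"{n}7.npz",**d)
a=[cv2.resize(np.load(f"top{k}.npz")["image"][50:260,230:450],(390,372),interpolation=cv2.INTER_CUBIC) for k in "07"]
cv2.imwrite("pics/cmp7.png",np.hstack(a))
E
```

```text
t 16.35 tcp [ 0.5545 -0.1092  0.0799] Ftool [ 0.4  0.1 -0.5] dq 0.105 r 0.1779
t 17.15 tcp [ 0.6512 -0.2022  0.1852] Ftool [ 0.4 -0.7 -0.7] dq -0.485 r 0.2385
```

View pics/cmp7.png

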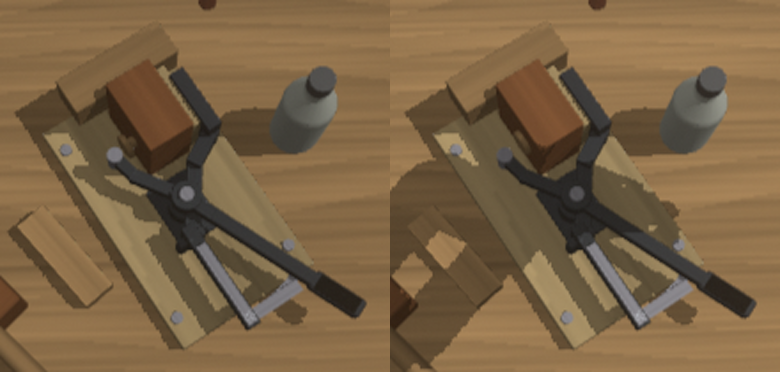

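View pics/side7.png

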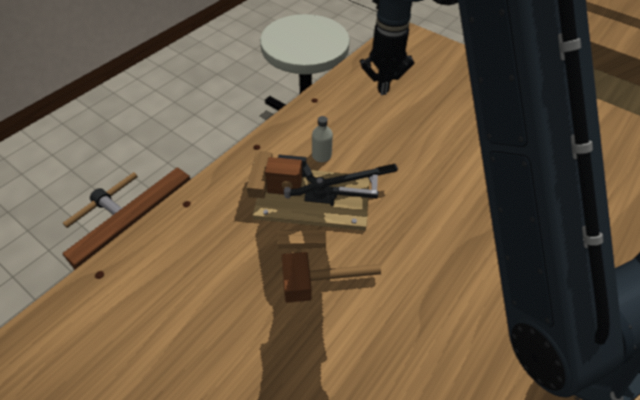

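```bash
python3 -c "
from station import manip;print(manip.sign_off())"
```

```text
the job is handed in; nothing more can be done
None
```

The clamp is back fully open with the plug home in the rail, and I handed the job in at about 17 s of the 64 s allowed.

- **Closing:** I pushed the end of the long handle with the shut fingertips until the force climbed to 17–19 N with almost no further movement, then took the hand away. The highest total I read on the handle was about 19.5 N, below the 28 N limit. Readings came only at the end of each call, so a brief higher peak in between would not have shown.
- **Ratchet and plug:** With the hand clear, the handle stayed closed at about q = 0.17. The top camera's depth put the plug head 10.5–16 mm from the clamp's centre line, against the rail face at about 9.7 mm, so it was flush within about 1 mm. It started at 17.5–23 mm.
- **Releasing:** I pressed the pad down about 9 mm and carried it outwards until it met the open stop. The steady force was 8–12 N down and up to about 15 N in total, with one 12 N reading at first touch. Then I lifted off.
- **Last checks:** In the final top picture the handle end sits at the same pixel as at the start, so the clamp is open. The plug is still flush, and the bottle, offcut and mallet have not visibly moved. The robot was touching nothing.

No check failed. The one small disagreement was that the top and wrist cameras differed by about 4 mm on where the pad was, which the width of the pad covered.

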